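# Weigh a sample canister on a spring balance

## Robot

A 6-joint arm with a two-finger parallel gripper is mounted at the origin on a cart in front of the work surface, level with it; the furniture and walls round the work are solid. World frame = base frame: x ahead of the robot, y to its left, z up, the work surface at z = 0. Lengths are in m, angles in degrees, forces in N, time in s.
With the tool pointing down it reaches from about 0.4 to 0.825 m from the base axis. Payload 7 kg.
Tool frame: the origin (TCP) lies on the centre line of the jaws, within the pads' length; the fingertips stand 19 mm ahead of it and the grasp point (between the pads) is the TCP; z points along the fingers, y is the line along which they close (so a half turn about z gives the same grasp; the last joint's range is limited). The gripper opens to 88 mm and grips with 3 to 60 N. Pads are 19 mm wide; open, the fingers measure 130 mm over their backs; the gripper's body (78 mm by 193 mm) begins 47 mm behind the grasp point.
Start: joints at [88.413, 20.546, 0.682, 0, -70.136, -16.507], TCP at [0.21, 0.642, 0.246] pointing down, gripper open.
Joint ranges: [-176.03, 176.03], [-82.01, 121.73], [-58.28, 71.71], [-173.87, 95.51], [-174.79, -0.11], [-173.66, 173.66]. Speed limits (degrees/s): [136.94, 136.94, 172.46, 180, 180, 180].

## Interface

Orientations are given as [roll, pitch, yaw] about the fixed x, y, z axes, in that order (R = Rz(yaw) Ry(pitch) Rx(roll)).
In Python, from plant import get_state, capture, close_job gives the robot as it stands.
- The arm moves only by the tool apply_moves, never from a script. Its argument "targets" is a list of rows, each a list of 7 numbers: the opening, from 0 (shut) to 1 (fully open), then the shift along the tool's x, y, z normalised to -1 to 1, where 1 is 1000 mm, then the turn, a rotation vector about the tool's x, y, z normalised to -1 to 1, where 1 is 90 degrees. In form: [[claw, tx, ty, tz, ax, ay, az], ...]. A call has 1 to 20 rows; each row shifts and turns the commanded pose from where the row before left it, along the tool's axes as they then stand; what a row does not reach is not made up. A row lasts 1/12 s, in which the tool goes at most 41.7 mm and 7.16 degrees, less where a joint would pass 70% of its speed; a pose out of reach is approached as far as the arm can. A call with a number of a shift or a turn outside -1 to 1 is refused whole. A call with a gripper value outside its range is refused whole. The fingers move at their own pace and stop on an object; "newtons" is the grip in N (left out, the last holds). Time passes only in rows, so rows that do not move let the fingers close. It gives the time, the measured TCP pose, the force, the opening and the grip force at its end, in the units of the state.
- get_state(): the state, without advancing time (a new reading comes with each control period).
- capture(name): name is "scene" or "top" or "wrist"; returns a dict with "frame" (400x640x3 uint8, red, green, blue), "range_z" (400x640 float32, m along the optical axis (not along the pixel's ray), 0 where there is no reading), "camera_matrix" (3x3 intrinsics, pixels), "T" (4x4, takes a point from camera to world coordinates). Camera axes: x right, y down, z forward; pixel columns grow to the right and rows downward; lengths in m; the calibration is good to about 2 mm. A picture is of the moment at which its call begins.
- close_job(): hands the job in; it is judged then, once.
The state is a dict: "time_s": time; "joints": joint angles; "qd": joint speeds; "joint_torque": joint torques, N m; "tcp_pos": TCP position; "eef_rot": TCP orientation; "contact_force": force on the tool from outside, world axes, zero at the start; "moment": the same for the moment, N m; "gripper_width": finger opening in m; "gripper_force": force on a finger pad.
Only numpy, scipy, OpenCV 4.12 (cv2) and the standard library are available. Lean on these libraries where they do the work, as an engineer would, in place of code of your own. Each camera call takes 0.05 s, during which the arm holds its last target. There are 200 camera calls.

## Task

Weigh the taller of the two sample canisters on the spring balance: pass its bow over the upturned tip of the hook and let it down slowly, so that the spring has taken up its whole weight when you let go and the hook neither drops nor springs back. When the canister hangs still, slide the balance's reading marker down until it is level with the hook's pointer, and leave both so. Leave everything else on the bench where it is.

Things in the scene. Friction and masses are not known exactly. Their poses are not given: they have to be found in the camera images.
- tall_canister_center (a point): Centre of the taller canister, 45 mm above its underside: a steel can 42 mm across, 44 mm high, under a bow (upside-down U of flat strip, 3 mm thick, 16 mm wide in x), 90 mm high in all. The bow's sides stand at y = +-22 mm (44 mm over the outsides), rising 46 mm above the lid; its opening (38 mm wide, 43 mm high) faces along x. z up. Weighs 90 to 430 g, not known beforehand.
- tall_canister_bow (a point): Middle of the underside of the top bar of the tall canister's bow, the face that rests on the hook: 42 mm above the canister's centre, axes as the canister's.
- short_canister_center (a point): Centre of the other, shorter canister, which stays on the bench: same make and width, the can 26 mm high, 72 mm high in all with its bow, 36 mm from underside to centre.
- balance: Spring balance, fixed to the bench: grey base (190 x 150 mm, 16 mm high, reaching 130 mm in front of the housing), aluminium housing (46 x 64 mm, 284 mm high with the screw on top) with slot and scale on its front. Origin on the bench under the middle of the housing's front face; x points back into the housing, so the hook points along -x; z up.
- sprung_hook (a joint): How far the hook has dipped, m: 0 with no load (seat 210 mm above the bench), larger is lower, stop at 0.095. The spring gives 1 mm for every 0.06 N (60 N/m) from nothing and is lightly damped: let go out of balance, the hook bounces for about two seconds. Moving faster than 80 mm/s, up or down, counts as dropping or springing back.
- hook_seat (a point): Where the bow must rest: top face of a level strip arm (12 mm wide in y, 5 mm thick) that sticks out along -x, 134 mm in front of the housing. Moves with the hook; axes as the balance's. 20 mm further along -x the arm ends in a tip turned up to 13 mm above the seat; 21 mm behind the seat (+x) a round bead stands 4 mm proud. The bow rests between bead and tip.
- pointer (a point): End of the hook carriage's thin pointer, in front of the scale, at the same height as the hook's seat; it moves with the hook; axes as the balance's.
- marker (a joint): How far the reading marker has been slid down, in m: 0 when its index is level with the unloaded pointer, larger is lower; range -0.028 to 0.100. It slides on an upright rod with about 2 N of friction and stays where it is left. It starts above the pointer.
- marker_index (a point): End of the marker's index line in front of the scale; level with the pointer when both have the same height. Axes as the balance's.
- marker_pad (a point): Middle of the top face of the marker's thumb pad (20 x 20 mm, 7 mm thick), which sticks out 65 mm in front of the housing on the +y side; its top face is 5 mm above the marker's index and moves with it. Push it down from above, or pinch it from above across y.
- timer: A small white bench timer, 62 x 66 x 19 mm, loose; origin at its underside.
- beaker: A glass beaker, 53 mm across and 70 mm high, loose; origin at its underside.
- reagent_bottle: A brown bottle, 45 mm across and 87 mm high, loose; origin at its underside.
- vial: A capped white sample vial, 35 mm across and 54 mm high, loose; origin at its underside.
- tape_roll: A roll of tape lying flat, 76 mm across and 19 mm high, loose; origin at its underside.

How it is judged (in metres and radians):
On the way, in this order (a step that is already met when the one before it is completed fails the run):
1. the tall canister hangs by its bow on the seat of the hook, let go and at rest (contact force between tall_canister and sprung_hook above 0.5 N and contact force between the fingers and tall_canister below 0.05 N and x of tall_canister_bow in the frame of hook_seat between -0.012 and 0.012 m and y of tall_canister_bow in the frame of hook_seat between -0.014 and 0.014 m and z of tall_canister_bow in the frame of hook_seat between -0.006 and 0.006 m and angle between tall_canister_center's own z axis and vertical below 0.2 rad and velocity of joint sprung_hook between -0.012 and 0.012 m/s and linear speed of tall_canister below 0.02 m/s), for 0.5 s.
2. the marker's index has been slid level with the pointer (all of step 1 and z of marker_index in the frame of pointer between -0.004 and 0.004 m), for 0.3 s.
At the end, for the whole second after the job is handed in: The tall canister hangs at rest and upright by its bow on the hook's seat (within 12 mm along the arm, 14 mm across, 6 mm in height, 0.2 rad of tilt), let go, carried by the spring alone, and the marker's index stands still within 4 mm of the pointer's height (all of step 2 and velocity of joint marker between -0.005 and 0.005 m/s); the robot touches nothing.
It fails at once if the hook drops or springs back faster than 0.08 m/s (velocity of joint sprung_hook above 0.08 m/s or velocity of joint sprung_hook below -0.08 m/s).
It fails at once if the hook is pulled with more than 7 N by the canister, or down to its stop (contact force between tall_canister and sprung_hook above 7 N or value of joint sprung_hook above 0.093 m).
It fails at once if another loose thing on the bench is moved by more than 20 mm (distance of any of short_canister_center, timer, beaker, reagent_bottle, vial, tape_roll from where it was at the start of the episode above 0.02 m).
It also fails if it takes over 64 s, if anything falls off the work surface, if the arm or the gripper's body presses on something with over 40 N, if the wrist force passes 120 N, or if a joint passes its speed limit or range.

## Working session

There is one attempt and no reset: what is moved stays moved. The work goes in short steps, Python scripts to look and compute and a tool call to move; the robot and the scene stay as the last step left them, time stands still between calls to the robot, and variables do not carry over. Pictures are saved under pics/ and viewed, at most 10 in all, crops included, and the job is handed in when it is done.

Besides the shell and the picture viewer there is one more tool, called after "Call:" by a JSON object that holds its "name" and its "arguments". apply_moves: Moves the arm, as the interface text tells. Scaled input: -1 to 1 covers 1000 mm each way for a shift and 90 degrees each way for a turn. Its arguments: {"type":"object","properties":{"targets":{"type":"array","items":{"type":"array","items":{"type":"number"}}},"newtons":{"type":"number"}},"required":["targets"]}

```bash
mkdir -p pics
cat > h.py <<'E'
from plant import get_state, capture, close_job
import numpy as np, cv2
def cap(n,f=None):
    c=capture(n)
    if f: cv2.imwrite('pics/'+f,c['frame'][:,:,::-1])
    K=c['camera_matrix'];z=c['range_z'];h,w=z.shape
    u,v=np.meshgrid(np.arange(w),np.arange(h))
    P=np.stack([(u-K[0,2])/K[0,0]*z,(v-K[1,2])/K[1,1]*z,z],-1)
    W=P@c['T'][:3,:3].T+c['T'][:3,3]
    W[z==0]=np.nan
    return c,W
E
python3 - <<'E'
from h import *
for n in ('scene','top'):
    c,W=cap(n,n+'.png'); np.savez(n+'.npz',W=W,f=c['frame'],K=c['camera_matrix'],T=c['T'])
    print(n,c['T'].round(3).tolist())
print(get_state())
a=cv2.imread('pics/scene.png');b=cv2.imread('pics/top.png')
E
```

```text
scene [[0.753, -0.334, 0.567, 0.066], [-0.658, -0.351, 0.667, -0.594], [-0.024, -0.875, -0.484, 0.562], [0.0, 0.0, 0.0, 1.0]]
top [[-0.003, -0.987, 0.163, 0.417], [-1.0, 0.002, -0.006, -0.037], [0.005, -0.163, -0.987, 0.984], [0.0, 0.0, 0.0, 1.0]]
{'time_s': 0.1, 'joints': array([ 8.84128151e+01,  2.05881310e+01,  6.38468875e-01, -1.58902098e-02,
       -7.01354145e+01, -1.65093199e+01]), 'qd': array([-0.04714676, -0.04170552,  0.14206893,  0.00935649,  0.08899912,
        0.00214732]), 'joint_torque': array([-1.65970010e-03, -5.84164703e+01,  2.93750829e+01,  7.01546922e+00,
        1.01626298e-02, -5.98148654e-05]), 'tcp_pos': array([0.20954736, 0.6412226 , 0.24470892]), 'eef_rot': array([ 1.79914186e+02, -9.85563446e-03, -1.81019080e+01]), 'contact_force': array([0.28029081, 0.46833029, 0.07229767]), 'moment': array([-0.01868763, -0.03805646, -0.02492372]), 'gripper_force': 0.0, 'gripper_width': 0.08785148290928863}
```

View pics/scene.png

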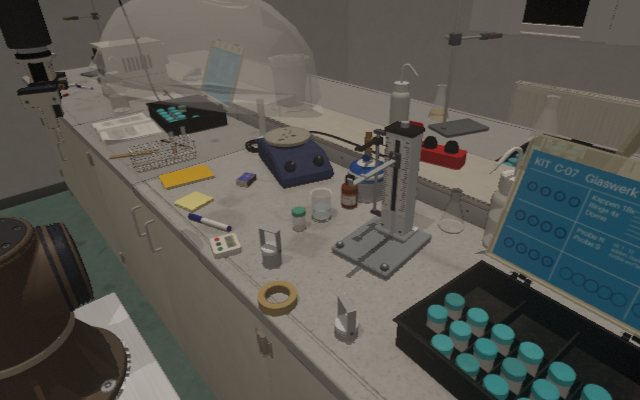

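View pics/top.png

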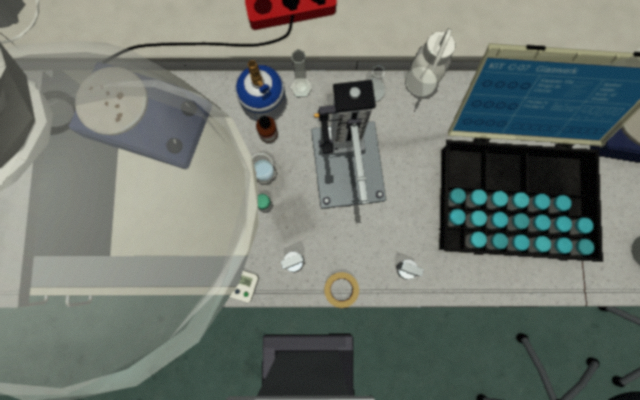

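Scene view: the two canisters are at about (270,248) and (346,318), and the balance is at (385,220). In the top view the canisters are at (292,262) and (408,268), the hook arm runs from (350,130) to (358,220), and the marker is at about (327,130). A transparent dome covers the left side. Next I'll measure all of these.

Run:
```python
from h import *
t=np.load('top.npz');s=np.load('scene.npz');W=t['W'];S=s['W']
allp=np.concatenate([W.reshape(-1,3),S.reshape(-1,3)]); allp=allp[~np.isnan(allp[:,0])]
def box(P,x0,x1,y0,y1,z0,z1=2): 
    m=(P[:,0]>x0)&(P[:,0]<x1)&(P[:,1]>y0)&(P[:,1]<y1)&(P[:,2]>z0)&(P[:,2]<z1);return P[m]
for n,(u,v) in dict(canA=(292,262),canB=(408,268),tip=(358,218),arm=(355,170),housing=(353,97),mark=(327,130),mark2=(322,110),tape=(342,275),beaker=(264,170),vial=(264,202),bottle=(266,128),timer=(243,288),dome1=(120,60),dome2=(200,120),dome3=(150,300)).items(): print(n,W[v,u].round(3))
for n,(u,v) in dict(canA=(270,255),canB=(346,325),tip=(358,180),dome=(200,60),dome2=(250,30)).items(): print('s',n,S[v,u].round(3))
for n,(u,v) in dict(A=(292,262),B=(408,268)).items():
    c=W[v,u]
    for nm,Q in (('top',W),('scene',S)):
        p=Q.reshape(-1,3);p=box(p,c[0]-.05,c[0]+.05,c[1]-.05,c[1]+.05,.015,.3)
        print(n,nm,len(p),'z',np.percentile(p[:,2],[50,90,99,100]).round(3))
        hi=p[p[:,2]>.052]; 
        if len(hi)>5:
            print('  bow',hi.min(0).round(3),hi.max(0).round(3),hi.mean(0).round(3))
            xy=hi[:,:2]-hi[:,:2].mean(0);w,V=np.linalg.eigh(np.cov(xy.T));print('  dir',np.degrees(np.arctan2(V[1,1],V[0,1])).round(1),np.sqrt(w).round(4))
        can=p[p[:,2]<.05];print('  can',can.min(0).round(3),can.max(0).round(3))
# balance
for nm,P in (('top',W),('scene',S)):
    p=P.reshape(-1,3);p=box(p,.4,1,-.35,.05,.19,.225);print(nm,'z.19-.225',len(p),p.min(0).round(3),p.max(0).round(3))
a=cv2.imread('pics/scene.png')[50:290,300:460];b=cv2.imread('pics/top.png')[60:300,230:430]
cv2.imwrite('pics/c1.png',np.hstack([cv2.resize(a,None,fx=2.3,fy=2.3,interpolation=3),cv2.resize(b,(400,552),interpolation=3)]))
```

```text
canA [0.436 0.014 0.089]
canB [ 0.424 -0.226  0.073]
tip [ 0.536 -0.13   0.004]
arm [ 0.645 -0.124  0.016]
housing [ 0.71  -0.099  0.281]
mark [ 0.666 -0.055  0.237]
mark2 [ 0.695 -0.046  0.259]
tape [ 0.409 -0.092  0.02 ]
beaker [0.643 0.082 0.026]
vial [0.565 0.077 0.055]
bottle [0.727 0.074 0.07 ]
timer [0.382 0.124 0.015]
dome1 [0.694 0.223 0.444]
dome2 [0.618 0.119 0.425]
dome3 [0.385 0.158 0.462]
s canA [ 0.426 -0.002  0.036]
s canB [ 0.417 -0.242  0.027]
s tip [ 0.564 -0.122  0.21 ]
s dome [0.399 0.123 0.423]
s dome2 [0.506 0.116 0.464]
A top 334 z [0.087 0.092 0.094 0.095]
  bow [ 0.425 -0.009  0.053] [0.454 0.036 0.095] [0.44  0.014 0.09 ]
  dir 111.7 [0.0047 0.013 ]
  can [ 0.418 -0.007  0.015] [0.461 0.033 0.049]
A scene 631 z [0.045 0.09  0.092 0.092]
  bow [ 0.422 -0.011  0.052] [0.455 0.036 0.092] [0.438 0.011 0.078]
  dir 112.4 [0.0052 0.0177]
  can [ 0.416 -0.011  0.015] [0.456 0.035 0.05 ]
B top 363 z [0.049 0.074 0.076 0.076]
  bow [ 0.409 -0.257  0.053] [ 0.436 -0.212  0.076] [ 0.423 -0.233  0.072]
  dir 69.4 [0.0046 0.0135]
  can [ 0.403 -0.253  0.015] [ 0.444 -0.212  0.05 ]
B scene 763 z [0.037 0.073 0.074 0.075]
  bow [ 0.406 -0.259  0.052] [ 0.436 -0.212  0.075] [ 0.419 -0.24   0.068]
  dir 72.6 [0.0047 0.0154]
  can [ 0.4   -0.259  0.015] [ 0.441 -0.213  0.05 ]
top z.19-.225 1026 [ 0.536 -0.35   0.19 ] [ 0.867 -0.068  0.225]
scene z.19-.225 1319 [ 0.535 -0.35   0.19 ] [ 0.866 -0.047  0.225]
```

View pics/c1.png

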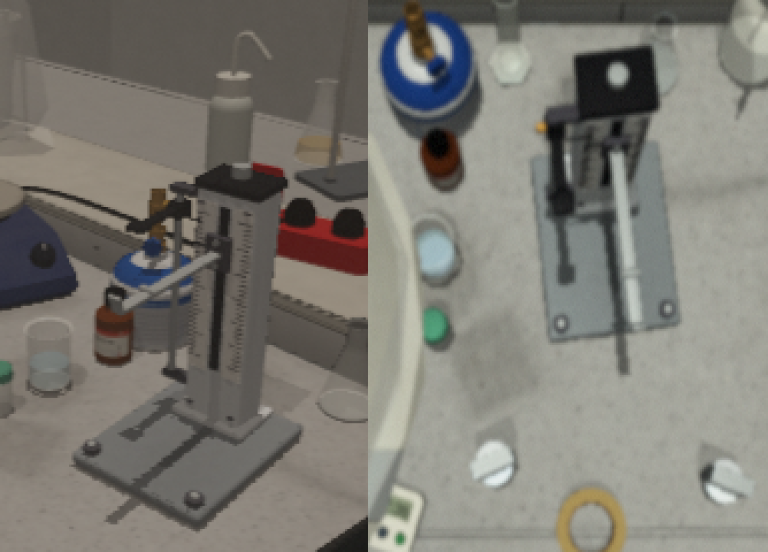

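The left crop shows the hook arm with its tip at the lower left and the marker assembly on the rod at +y. The right crop shows the same from above. A transparent shield sits between the arm's start pose and the work, so I need its extent, plus the hook and marker geometry.

Run:
```python
from h import *
t=np.load('top.npz');s=np.load('scene.npz');W=t['W'];S=s['W']
p=np.concatenate([W.reshape(-1,3),S.reshape(-1,3)]);p=p[~np.isnan(p[:,0])]
def box(P,x0,x1,y0,y1,z0,z1=2): 
    m=(P[:,0]>x0)&(P[:,0]<x1)&(P[:,1]>y0)&(P[:,1]<y1)&(P[:,2]>z0)&(P[:,2]<z1);return P[m]
d=box(p,-.3,1.2,.02,1.5,.30)
print('dome',len(d),d.min(0).round(2),d.max(0).round(2))
for y in np.arange(.05,1.2,.1):
  r=[]
  for x in np.arange(0,1.1,.1):
    q=box(d,x,x+.1,y,y+.1,.3); r.append('%.2f-%.2f'%(q[:,2].min(),q[:,2].max()) if len(q)>3 else '    -    ')
  print(round(y,2),r)
# scene slices of the shield
for z in (.25,.3,.35,.4,.45,.5,.55,.6): 
  q=box(p,.05,.9,.05,.9,z,z+.05); print(z,len(q),q.min(0).round(2) if len(q) else '',q.max(0).round(2) if len(q) else '')
# arm
q=box(p,.52,.66,-.2,-.07,.2,.24)
for x in np.arange(.53,.67,.01):
    k=q[(q[:,0]>=x)&(q[:,0]<x+.01)]
    if len(k): print('arm',round(x,3),len(k),'y',k[:,1].min().round(3),np.median(k[:,1]).round(3),k[:,1].max().round(3),'z',np.median(k[:,2]).round(3),k[:,2].max().round(3))
q=box(p,.60,.76,-.10,-.02,.19,.3)
for y in np.arange(-.09,-.03,.01):
    k=q[(q[:,1]>=y)&(q[:,1]<y+.01)]
    if len(k): print('mk',round(y,3),len(k),'x',k[:,0].min().round(3),k[:,0].max().round(3),'z',k[:,2].min().round(3),k[:,2].max().round(3))
q=box(p,.62,.80,-.16,-.04,.272,.283); print('htop',q.min(0).round(3),q.max(0).round(3),cv2.minAreaRect(q[:,:2].astype(np.float32)*1000))
q=box(p,.5,.80,-.25,.05,.01,.02); print('base',cv2.minAreaRect(q[:,:2].astype(np.float32)*1000))
```

```text
dome 102198 [0.14 0.05 0.3 ] [0.75 1.43 0.59]
0.05 ['    -    ', '    -    ', '    -    ', '0.34-0.47', '0.31-0.49', '0.30-0.49', '0.30-0.47', '    -    ', '    -    ', '    -    ', '    -    ']
0.15 ['    -    ', '    -    ', '0.36-0.44', '0.35-0.52', '0.46-0.54', '0.47-0.54', '0.38-0.52', '0.35-0.45', '    -    ', '    -    ', '    -    ']
0.25 ['    -    ', '    -    ', '0.36-0.45', '0.44-0.53', '0.52-0.54', '0.51-0.59', '0.45-0.59', '0.38-0.46', '    -    ', '    -    ', '    -    ']
0.35 ['    -    ', '    -    ', '0.36-0.45', '0.43-0.51', '    -    ', '    -    ', '0.46-0.47', '0.44-0.46', '    -    ', '    -    ', '    -    ']
0.45 ['    -    ', '0.31-0.34', '0.30-0.34', '    -    ', '    -    ', '    -    ', '    -    ', '    -    ', '    -    ', '    -    ', '    -    ']
0.55 ['    -    ', '0.30-0.52', '0.30-0.52', '    -    ', '    -    ', '    -    ', '    -    ', '    -    ', '    -    ', '    -    ', '    -    ']
0.65 ['    -    ', '    -    ', '0.30-0.39', '    -    ', '    -    ', '    -    ', '    -    ', '    -    ', '    -    ', '    -    ', '    -    ']
0.75 ['    
[... 1475 characters left out ...]
1 0.215
arm 0.62 53 y -0.121 -0.114 -0.107 z 0.21 0.215
arm 0.63 50 y -0.118 -0.113 -0.105 z 0.211 0.214
arm 0.64 52 y -0.118 -0.111 -0.105 z 0.211 0.213
arm 0.65 54 y -0.117 -0.11 -0.104 z 0.21 0.214
mk -0.09 410 x 0.685 0.742 z 0.19 0.276
mk -0.08 348 x 0.685 0.739 z 0.191 0.276
mk -0.07 233 x 0.622 0.74 z 0.195 0.275
mk -0.06 426 x 0.622 0.706 z 0.19 0.261
mk -0.05 189 x 0.625 0.703 z 0.192 0.261
mk -0.04 28 x 0.69 0.705 z 0.231 0.24
htop [ 0.689 -0.139  0.272] [ 0.747 -0.065  0.283] ((717.5256958007812, -102.6793212890625), (51.49136734008789, 70.50972747802734), 6.677212238311768)
base ((685.2816772460938, -72.47478485107422), (253.89273071289062, 219.68304443359375), 6.992631912231445)
```

Run:
```python
from h import *
from scipy.optimize import least_squares
t=np.load('top.npz');s=np.load('scene.npz')
for nm,Q in (('top',t['W']),('scene',s['W'])):
    p=Q.reshape(-1,3);p=p[~np.isnan(p[:,0])]
    d=p[(p[:,2]>.35)&(p[:,2]<.62)&(p[:,0]>.25)&(p[:,0]<.76)&(p[:,1]>.05)&(p[:,1]<.5)]
    r=least_squares(lambda a:np.linalg.norm(d-a[:3],axis=1)-a[3],[.45,.35,.3,.27],loss='soft_l1',f_scale=.005)
    print(nm,len(d),r.x.round(3),np.median(abs(r.fun)).round(4))
    e=np.linalg.norm(p-r.x[:3],axis=1)-r.x[3]
    on=p[(abs(e)<.012)&(p[:,2]>.05)]
    print(' on-sphere zmin pct',np.percentile(on[:,2],[0,1,5,50]).round(3),'ymin',on[:,1].min().round(3),'ymax',on[:,1].max().round(3))
    lo=on[on[:,2]<.36]; print(' low',len(lo),lo.min(0).round(3) if len(lo) else '',lo.max(0).round(3) if len(lo) else '')
    # points near tall can side
    n=p[(p[:,1]>.03)&(p[:,1]<.13)&(p[:,0]>.3)&(p[:,0]<.7)&(p[:,2]>.1)]
    for z in np.arange(.1,.6,.05):
        k=n[(n[:,2]>z)&(n[:,2]<z+.05)]
        if len(k): print('  z',round(z,2),len(k),'x',k[:,0].min().round(3),k[:,0].max().round(3),'ymin',k[:,1].min().round(3))
```

```text
top 74296 [0.504 0.316 0.289 0.261] 0.0026
 on-sphere zmin pct [0.259 0.322 0.366 0.483] ymin 0.053 ymax 0.378
 low 2953 [0.328 0.053 0.259] [0.734 0.207 0.36 ]
  z 0.25 314 x 0.553 0.693 ymin 0.059
  z 0.3 1704 x 0.362 0.685 ymin 0.053
  z 0.35 4084 x 0.321 0.675 ymin 0.064
  z 0.4 5323 x 0.373 0.655 ymin 0.078
  z 0.45 2634 x 0.411 0.602 ymin 0.105
scene 19774 [0.511 0.324 0.296 0.264] 0.0023
 on-sphere zmin pct [0.067 0.292 0.327 0.42 ] ymin 0.051 ymax 0.417
 low 3251 [0.247 0.051 0.067] [0.73  0.356 0.36 ]
  z 0.25 284 x 0.541 0.694 ymin 0.056
  z 0.3 2173 x 0.341 0.685 ymin 0.051
  z 0.35 3747 x 0.321 0.674 ymin 0.061
  z 0.4 3192 x 0.375 0.654 ymin 0.077
  z 0.45 991 x 0.409 0.599 ymin 0.105
```

Call:
{"name": "apply_moves", "arguments": {"targets": [[1,0,0,-0.039,0,0,0],[1,0,0,-0.039,0,0,0],[1,0,0.01,-0.037,0,0,0],[1,0,0.02,-0.034,0,0,0],[1,0,0.024,-0.032,0,0,0],[1,0,0.024,-0.032,0,0,0],[1,0,0.024,-0.032,0,0,0],[1,0,0.024,-0.032,0,0,0],[1,0,0.024,-0.032,0,0,0],[1,0,0.024,-0.032,0,0,0],[1,0,0.024,-0.03,0,0,0],[1,0,0.024,-0.025,0,0,0],[1,0,0.02,0,0,0,0],[1,0,0,0,0,0,0]]}}

```text
time_s: 1.27
tcp_pos: [0.1345, 0.4082, 0.6452]
eef_rot: [-179.6, 0.2, -18.1]
contact_force: [1.2, -0.2, 1.2]
gripper_width: 0.0876
gripper_force: 0.0
```

Run:
```python
from h import *
s=get_state();print(s['joints'].round(1),s['tcp_pos'].round(3),s['eef_rot'].round(1),s['contact_force'].round(2))
# arm half-width versus height above TCP, from the start pictures
t=np.load('top.npz');q=np.load('scene.npz')
a=np.radians(71.9);tc=np.array([.21,.642,.246])
p=np.concatenate([t['W'].reshape(-1,3),q['W'].reshape(-1,3)]);p=p[~np.isnan(p[:,0])]
d=p-tc;rad=d[:,0]*np.cos(a)+d[:,1]*np.sin(a);lat=-d[:,0]*np.sin(a)+d[:,1]*np.cos(a)
for z in np.arange(0,.4,.03):
    m=(d[:,2]>z)&(d[:,2]<z+.03)&(abs(lat)<.15)&(abs(rad)<.15)
    if m.sum()>5: print(round(z,2),m.sum(),'lat',np.percentile(lat[m],[1,99]).round(3),'rad',np.percentile(rad[m],[1,99]).round(3))
```

```text
[  98.3   -3.3   22.9    0.  -115.8  -26.4] [0.135 0.408 0.645] [-179.6    0.2  -18.1] [ 1.2  -0.19  1.16]
0.0 183 lat [-0.011  0.01 ] rad [-0.07   0.053]
0.03 316 lat [-0.039  0.038] rad [-0.093  0.081]
0.06 895 lat [-0.039  0.037] rad [-0.101  0.087]
0.09 344 lat [-0.027  0.023] rad [-0.023  0.043]
0.12 391 lat [-0.039  0.037] rad [-0.039  0.043]
0.15 477 lat [-0.045  0.038] rad [-0.048  0.   ]
0.18 634 lat [-0.046  0.042] rad [-0.051 -0.001]
0.21 644 lat [-0.046  0.037] rad [-0.05  -0.003]
0.24 593 lat [-0.046  0.025] rad [-0.05  -0.003]
0.27 53 lat [-0.039  0.017] rad [-0.049 -0.023]
```

Call:
{"name": "apply_moves", "arguments": {"targets": [[1,0.038,0.0017,0,0,0,0.0567],[1,0.038,0.0017,0,0,0,0.0567],[1,0.038,0.0017,0,0,0,0.0567],[1,0.038,0.0017,0,0,0,0.0567],[1,0.038,0.0017,0,0,0,0.0567],[1,0.038,0.0017,0,0,0,0.0567],[1,0.038,0.0017,0,0,0,0.0567],[1,0.038,0.0017,0,0,0,0.0567],[1,0.038,0.0017,0,0,0,0.0567],[1,0.038,0.0017,0,0,0,0.0567],[1,0.038,0.0017,0,0,0,0.0567],[1,0.038,0.0017,0,0,0,0.0567],[1,0.038,0.0017,0,0,0,0.0567],[1,0.038,0.0017,0,0,0,0.0567],[1,0.038,0.0017,0,0,0,0.0567],[1,0.038,0.0017,0,0,0,0.0567],[1,0.038,0.0017,0,0,0,0.0567],[1,0.038,0.0017,0,0,0,0.0567],[1,0,0,0,0,0,0]]}}

```text
time_s: 2.85
tcp_pos: [0.4015, -0.1451, 0.6416]
eef_rot: [180.0, -0.1, -110.6]
contact_force: [-0.5, 1.6, 0.5]
gripper_width: 0.0875
gripper_force: 0.0
```

Call:
{"name": "apply_moves", "arguments": {"targets": [[1,0,0,0.04,0,0,0.0752],[1,0,0,0.04,0,0,0.0752],[1,0,0,0.04,0,0,0.0752],[1,0,0,0.04,0,0,0.0752],[1,0,0,0.04,0,0,0.0752],[1,0,0,0.04,0,0,0.0752],[1,0,0,0.04,0,0,0.0752],[1,0,0,0.04,0,0,0],[1,0,0,0.04,0,0,0],[1,0,0,0.04,0,0,0],[1,0,0,0.04,0,0,0],[1,0,0,0.03,0,-0.0556,0],[1,0,0,0,0,-0.0556,0],[1,0,0,0,0,0,0],[1,0,0,0,0,0,0]]}}

```text
time_s: 4.1
tcp_pos: [0.4022, -0.1408, 0.171]
eef_rot: [180.0, 9.9, -157.4]
contact_force: [0.4, 0.8, 0.8]
gripper_width: 0.0876
gripper_force: 0.0
```

```bash
cat >> h.py <<'E'
from scipy.spatial.transform import Rotation as Rn
def pose(s=None):
    s=s or get_state(); return s['tcp_pos'],Rn.from_euler('xyz',s['eef_rot'],degrees=True)
def delta(p,rpy=None):
    t,R=pose(); print('tool shift',R.inv().apply(np.array(p)-t).round(4))
    if rpy is not None: print('turn/90',((R.inv()*Rn.from_euler('xyz',rpy,degrees=True)).as_rotvec(degrees=True)/90).round(4))
E
python3 - <<'E'
from h import *
s=get_state();print(s['joints'].round(1),s['tcp_pos'].round(4),s['eef_rot'].round(1),s['contact_force'].round(2))
goal=(Rn.from_euler('xyz',[180,0,-158],degrees=True)*Rn.from_euler('y',-10,degrees=True)).as_euler('xyz',degrees=True);print(goal)
for z in (.125,.077): delta([.438,.0125,z],goal)
c,W=cap('wrist','w1.png');np.savez('w1.npz',W=W)
E
```

```text
[  4.5  -4.1 -38.6  -4.3 -46.2 -69.2] [ 0.4022 -0.1408  0.171 ] [ 180.     9.9 -157.4] [0.37 0.78 0.79]
[ 180.   10. -158.]
tool shift [-0.0827  0.1277  0.0613]
turn/90 [ 0.0015 -0.0008  0.0068]
tool shift [-0.0744  0.1277  0.1085]
turn/90 [ 0.0015 -0.0008  0.0068]
```

View pics/w1.png

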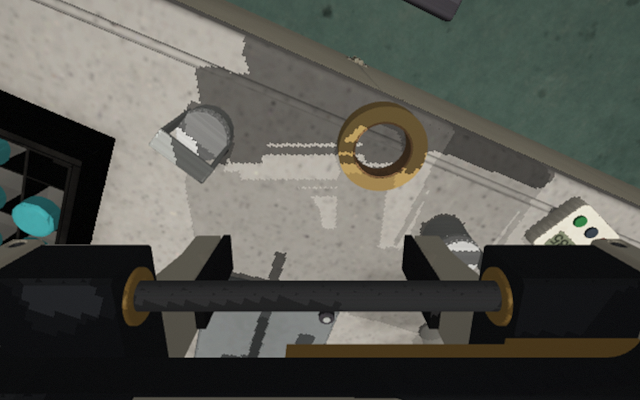

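The wrist view shows the short canister at (200,145), the tape roll at (380,148) and the tall canister by the right finger at (455,235). Next I'll slide over the tall canister.

Call:
{"name": "apply_moves", "arguments": {"targets": [[1,-0.014,0.021,0.01,0,0,0.0068],[1,-0.014,0.022,0.01,0,0,0],[1,-0.014,0.021,0.01,0,0,0],[1,-0.014,0.022,0.01,0,0,0],[1,-0.014,0.021,0.01,0,0,0],[1,-0.013,0.021,0.011,0,0,0],[1,0,0,0,0,0,0],[1,0,0,0,0,0,0]]}}

```text
time_s: 4.82
tcp_pos: [0.4411, 0.0147, 0.1261]
eef_rot: [179.9, 9.9, -157.7]
contact_force: [-1.5, -0.1, 0.7]
gripper_width: 0.0877
gripper_force: 0.0
```

Run:
```python
from h import *
s=get_state();print(s['joints'].round(1),s['tcp_pos'].round(4),s['eef_rot'].round(1),s['contact_force'].round(2))
delta([.438,.0125,.078])
for n in ('scene','wrist'):
    c,W=cap(n,n+'2.png');p=W.reshape(-1,3)
    q=p[(abs(p[:,0]-.438)<.035)&(abs(p[:,1]-.0125)<.035)&(p[:,2]>.08)&(p[:,2]<.096)]
    if len(q): print(n,len(q),q.min(0).round(3),q.max(0).round(3))
```

```text
[ 28.6  -0.2 -44.7   1.7 -35.6 -97.6] [0.4411 0.0147 0.1261] [ 179.9    9.9 -157.7] [-1.53 -0.13  0.72]
tool shift [ 0.0119 -0.0009  0.0467]
scene 132 [ 0.422 -0.011  0.081] [0.453 0.037 0.092]
wrist 2072 [ 0.423 -0.008  0.081] [0.453 0.038 0.091]
```

View pics/scene2.png

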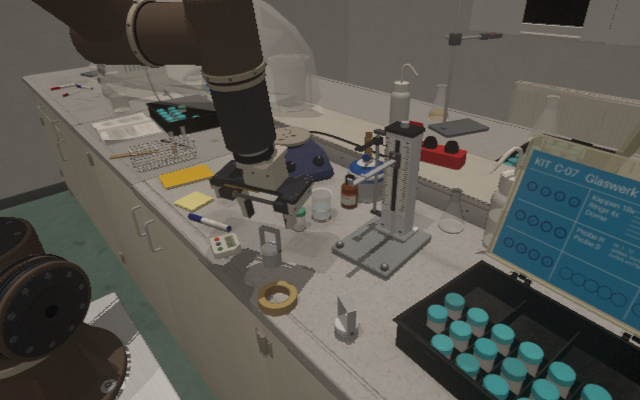

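The scene view shows the gripper right over the tall canister's bow at (270,240), clear of the dome.

Call:
{"name": "apply_moves", "arguments": {"targets": [[1,0.004,0,0.014,0,0,0],[1,0.004,-0.001,0.014,0,0,0],[1,0.003,0,0.012,0,0,0],[1,0.001,0,0.007,0,0,0],[1,0,0,0,0,0,0],[0.4,0,0,0,0,0,0],[0.4,0,0,0,0,0,0],[0.4,0,0,0,0,0,0],[0.4,0,0,0,0,0,0],[0.4,0,0,0,0,0,0],[0.4,0,0,0,0,0,0],[0.4,0,0,0,0,0,0],[0.4,0,0,0,0,0,0]], "newtons": 15}}

```text
time_s: 6.0
tcp_pos: [0.4375, 0.011, 0.0779]
eef_rot: [179.9, 10.0, -157.9]
contact_force: [0.3, 0.1, 1.6]
gripper_width: 0.0443
gripper_force: 14.9
```

Run:
```python
from h import *
F=[]
for i in range(6):
    capture('top');F.append(get_state()['contact_force'])
print(np.mean(F,0).round(3),np.std(F,0).round(2));s=get_state();print(s['tcp_pos'].round(4),s['eef_rot'].round(2),s['gripper_width'],s['gripper_force'])
```

```text
[-0.523  0.181  1.468] [0.79 0.23 0.33]
[0.4376 0.011  0.0779] [ 179.89   10.03 -157.94] 0.04412735627103159 14.907130748033524
```

Run:
```python
from h import *
g=(Rn.from_euler('xyz',[180,0,-173.4],degrees=True)*Rn.from_euler('y',-10,degrees=True)).as_euler('xyz',degrees=True)
delta([.4376,.011,.14]); delta([.460,-.132,.227],g)
t,R=pose();print(R.inv().apply(np.array([.460,-.132,.227])-[.4376,.011,.14]))
```

```text
tool shift [-0.0108  0.0001 -0.0612]
tool shift [ 0.0065 -0.1407 -0.1529]
turn/90 [0.0311 0.0002 0.1692]
[ 0.01729788 -0.14077089 -0.09167388]
```

Call:
{"name": "apply_moves", "arguments": {"targets": [[0.4,-0.001,0,-0.006,0,0,0],[0.4,-0.003,0,-0.018,0,0,0],[0.4,-0.003,0,-0.019,0,0,0],[0.4,-0.004,0,-0.018,0,0,0],[0.4,0.002,-0.018,-0.011,0,0,0],[0.4,0.002,-0.018,-0.012,0,0,0],[0.4,0.003,-0.018,-0.011,0,0,0],[0.4,0.002,-0.018,-0.012,0,0,0],[0.4,0.002,-0.018,-0.011,0,0,0],[0.4,0.002,-0.018,-0.012,0,0,0],[0.4,0.002,-0.018,-0.011,0,0,0],[0.4,0.002,-0.015,-0.012,0,0,0],[0.4,0,0,0,0.0078,0,0.0423],[0.4,0,0,0,0.0078,0,0.0423],[0.4,0,0,0,0.0078,0,0.0423],[0.4,0,0,0,0.0078,0,0.0423],[0.4,0,0,0,0,0,0],[0.4,0,0,0,0,0,0],[0.4,0,0,0,0,0,0]]}}

```text
time_s: 7.88
tcp_pos: [0.4601, -0.1321, 0.2271]
eef_rot: [-180.0, 10.0, -173.3]
contact_force: [-0.1, 0.0, -2.3]
gripper_width: 0.0439
gripper_force: 15.0
```

Run:
```python
from h import *
F=[]
for i in range(10):
    c,W=cap('scene','s3.png');F.append(get_state()['contact_force'])
print(np.mean(F,0).round(3),np.std(F,0).round(2));s=get_state();t=s['tcp_pos'];print(t.round(4),s['eef_rot'].round(2),s['gripper_width'],s['gripper_force'])
p=W.reshape(-1,3);d=p-t
m=(abs(d[:,0])<.03)&(abs(d[:,1])<.035)&(d[:,2]<-.035)&(d[:,2]>-.09)
q=p[m];print('can',len(q),q.min(0).round(3),q.max(0).round(3))
a=c['frame'][80:290,240:440,::-1];cv2.imwrite('pics/c3.png',cv2.resize(a,None,fx=2.8,fy=2.8,interpolation=3))
```

```text
[ 0.12   0.072 -1.844] [0.42 0.52 0.39]
[ 0.4604 -0.1323  0.2271] [-179.99    9.99 -173.4 ] 0.04394824276233362 14.998223930597305
can 469 [ 0.44  -0.157  0.149] [ 0.472 -0.118  0.192]
```

View pics/c3.png

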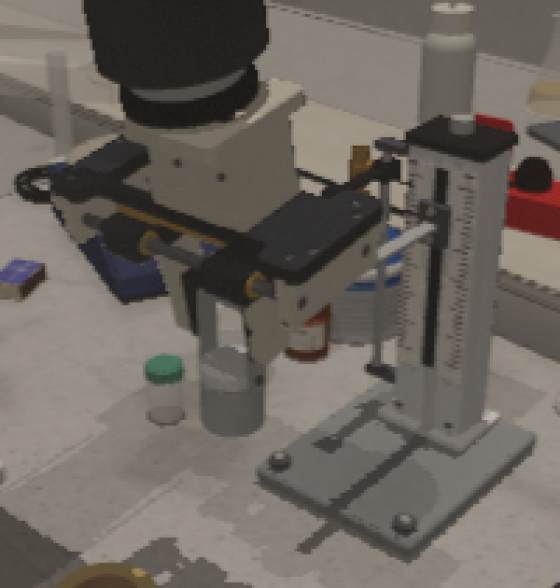

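The crop shows the canister held upright between the fingers at (232,390), in front of the hook. For a clean force zero I'll set it on the free bench here, open the fingers, average the force and re-grip.

Call:
{"name": "apply_moves", "arguments": {"targets": [[0.4,0,0,0.01,0,0,0],[0.4,0,0,0.02,0,0,0],[0.4,-0.001,0,0.025,0,0,0],[0.4,-0.001,0,0.025,0,0,0],[0.4,0,0,0.025,0,0,0],[0.4,-0.001,0,0.02,0,0,0],[0.4,-0.001,0,0.014,0,0,0],[0.4,0,0,0.006,0,0,0],[0.4,0,0,0.004,0,0,0],[0.4,0,0,0.001,0,0,0],[0.4,0,0,0,0,0,0],[0.4,0,0,0,0,0,0]]}}

```text
time_s: 9.38
tcp_pos: [0.4907, -0.1288, 0.081]
eef_rot: [-180.0, 10.1, -173.4]
contact_force: [0.4, 0.3, -1.6]
gripper_width: 0.0442
gripper_force: 15.0
```

Call:
{"name": "apply_moves", "arguments": {"targets": [[0.4,0,0,0.001,0,0,0],[0.4,0,0,0.001,0,0,0],[0.4,0,0,0.001,0,0,0],[0.4,0,0,0.0005,0,0,0],[0.4,0,0,0,0,0,0],[0.7,0,0,0,0,0,0],[0.7,0,0,0,0,0,0],[0.7,0,0,0,0,0,0],[0.7,0,0,0,0,0,0],[0.7,0,0,0,0,0,0]]}}

```text
time_s: 10.22
tcp_pos: [0.4908, -0.1288, 0.0766]
eef_rot: [-180.0, 10.0, -173.4]
contact_force: [0.6, 0.2, -0.3]
gripper_width: 0.0609
gripper_force: 0.0
```

```bash
cat >> h.py <<'E'
def avg(n):
    F=[]
    for i in range(n): capture('top');F.append(get_state()['contact_force'])
    print('F',np.mean(F,0).round(3),'sem',(np.std(F,0)/n**.5).round(3));s=get_state();print(s['time_s'],s['tcp_pos'].round(4),s['eef_rot'].round(2),s['gripper_width'],s['gripper_force'])
E
python3 -c "
from h import *
avg(35)"
```

```text
F [-0.09   0.14   0.162] sem [0.072 0.075 0.1  ]
11.9667 [ 0.4908 -0.1288  0.0766] [-179.98    9.99 -173.41] 0.061385361167410224 0.0
```

Call:
{"name": "apply_moves", "arguments": {"targets": [[0.4,0,0,0,0,0,0],[0.4,0,0,0,0,0,0],[0.4,0,0,0,0,0,0],[0.4,0,0,0,0,0,0],[0.4,0,0,0,0,0,0],[0.4,-0.001,0,-0.006,0,0,0],[0.4,-0.003,0,-0.015,0,0,0],[0.4,-0.004,0,-0.024,0,0,0],[0.4,-0.005,0,-0.025,0,0,0],[0.4,-0.004,0,-0.025,0,0,0],[0.4,-0.004,0,-0.024,0,0,0],[0.4,-0.003,0,-0.018,0,0,0],[0.4,-0.002,0,-0.01,0,0,0],[0.4,0,0,0,0,0,0],[0.4,0,0,0,0,0,0],[0.4,0,0,0,0,0,0]]}}

```text
time_s: 13.3
tcp_pos: [0.4901, -0.1287, 0.2249]
eef_rot: [180.0, 9.9, -173.4]
contact_force: [-0.5, -0.8, -1.4]
gripper_width: 0.0438
gripper_force: 15.0
```

Run:
```python
from h import *
avg(35)
delta([.5605-.001,-.121,.2256])
c,W=cap('scene');p=W.reshape(-1,3);d=p-get_state()['tcp_pos']
m=(abs(d[:,0])<.03)&(abs(d[:,1])<.035)&(d[:,2]<-.035)&(d[:,2]>-.09)
q=p[m];print('can',len(q),q.min(0).round(3),q.max(0).round(3))
m=(p[:,0]>.525)&(p[:,0]<.56)&(abs(p[:,1]+.121)<.03)&(p[:,2]>.19)&(p[:,2]<.235);q=p[m];print('tip',q.min(0).round(3),q.max(0).round(3))
```

```text
F [ 0.11   0.056 -1.686] sem [0.082 0.067 0.092]
15.05 [ 0.4909 -0.1287  0.2259] [-179.98    9.99 -173.4 ] 0.04352664372506114 14.999216794967651
tool shift [-0.068  -0.0002  0.0123]
can 430 [ 0.47  -0.154  0.149] [ 0.503 -0.112  0.191]Traceback (most recent call last):
  File "<stdin>", line 7, in <module>
    return umr_minimum(a, axis, None, out, keepdims, initial, where)
ValueError: zero-size array to reduction operation minimum which has no identity
```

Call:
{"name": "apply_moves", "arguments": {"targets": [[0.4,-0.006,0,0.001,0,0,0],[0.4,-0.01,0,0.002,0,0,0],[0.4,-0.01,0,0.002,0,0,0],[0.4,-0.01,0,0.002,0,0,0],[0.4,-0.01,0,0.002,0,0,0],[0.4,-0.01,0,0.002,0,0,0],[0.4,-0.008,0,0.001,0,0,0],[0.4,-0.004,0,0.0003,0,0,0],[0.4,0,0,0,0,0,0],[0.4,0,0,0,0,0,0]]}}

```text
time_s: 15.93
tcp_pos: [0.5594, -0.1208, 0.2253]
eef_rot: [-180.0, 10.0, -173.4]
contact_force: [-0.3, 0.5, -2.2]
gripper_width: 0.0439
gripper_force: 15.0
```

Run:
```python
from h import *
s=get_state();print(s['tcp_pos'].round(4),s['eef_rot'].round(1),s['contact_force'].round(2))
c,W=cap('scene','s4.png');p=W.reshape(-1,3)
m=(p[:,0]>.525)&(p[:,0]<.66)&(abs(p[:,1]+.118)<.012)&(p[:,2]>.2)&(p[:,2]<.235);q=p[m];print('arm',len(q),q.min(0).round(3),q.max(0).round(3),np.median(q[:,2]).round(4))
a=c['frame'][80:240,320:440,::-1];b=cv2.resize(a,None,fx=3.7,fy=3.7,interpolation=3)
c,W=cap('top');a=c['frame'][120:280,290:390,::-1];cv2.imwrite('pics/c4.png',np.hstack([b,cv2.resize(a,(350,b.shape[0]),interpolation=3)]))
```

```text
[ 0.5594 -0.1208  0.2253] [-180.    10.  -173.4] [-0.3   0.52 -2.21]
arm 118 [ 0.535 -0.13   0.205] [ 0.633 -0.111  0.224] 0.2105
```

View pics/c4.png

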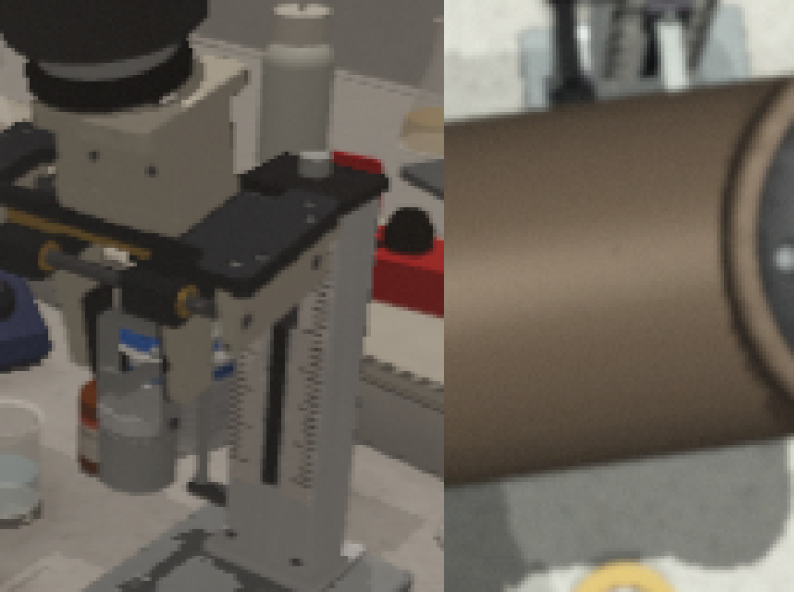

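The left crop shows the hook's arm end threaded through the bow opening at about (130,375), with the fingers outside the bow's sides. Now I'll lower it slowly.

Call:
{"name": "apply_moves", "arguments": {"targets": [[0.4,0.0005,0,0.0028,0,0,0],[0.4,0.0005,0,0.0028,0,0,0],[0.4,0.0005,0,0.0028,0,0,0],[0.4,0.0005,0,0.0028,0,0,0],[0.4,0.0005,0,0.0028,0,0,0],[0.4,0.0005,0,0.0028,0,0,0],[0.4,0.0005,0,0.0028,0,0,0],[0.4,0.0005,0,0.0028,0,0,0],[0.4,0.0003,0,0.0015,0,0,0],[0.4,0.0003,0,0.0015,0,0,0],[0.4,0.0003,0,0.0015,0,0,0],[0.4,0.0003,0,0.0015,0,0,0],[0.4,0.0003,0,0.002,0,0,0],[0.4,0.0003,0,0.002,0,0,0],[0.4,0.0003,0,0.002,0,0,0],[0.4,0.0003,0,0.002,0,0,0],[0.4,0.0003,0,0.002,0,0,0],[0.4,0.0003,0,0.002,0,0,0],[0.4,0.0003,0,0.001,0,0,0],[0.4,0,0,0,0,0,0]]}}

```text
time_s: 17.7
tcp_pos: [0.5596, -0.1208, 0.1834]
eef_rot: [-180.0, 10.0, -173.4]
contact_force: [0.4, -0.2, -0.9]
gripper_width: 0.0441
gripper_force: 15.0
```

```bash
cat >> h.py <<'E'
def hook(W):
    p=W.reshape(-1,3);m=(p[:,0]>.595)&(p[:,0]<.66);q=p[m];yc=-.121+(q[:,0]-.5605)*.115
    q=q[(abs(q[:,1]-yc)<.006)&(q[:,2]>.1)&(q[:,2]<.24)];print('hookarm',len(q),np.percentile(q[:,2],[10,50,90]).round(4))
E
python3 - <<'E'
from h import *
avg(16)
c,W=cap('scene','s5.png');hook(W)
hook(np.load('scene.npz')['W'])
E
```

```text
F [ 0.346  0.132 -0.517] sem [0.123 0.13  0.132]
18.5 [ 0.5596 -0.1208  0.1836] [-179.98   10.   -173.41] 0.044156993464746504 14.999393373727798Traceback (most recent call last):
  File "<stdin>", line 3, in <module>
  File "h.py", line 24, in hook
    q=q[(abs(q[:,1]-yc)<.006)&(q[:,2]>.1)&(q[:,2]<.24)];print('hookarm',len(q),np.percentile(q[:,2],[10,50,90]).round(4))
                                                                               ~~~~~~~~~~~~~^^^^^^^^^^^^^^^^^^^
    return _quantile_unchecked(
        a, q, axis, out, overwrite_input, method, keepdims, weights)
    return _ureduce(a,
                    func=_quantile_ureduce_func,
    ...<5 lines>...
                    overwrite_input=overwrite_input,
                    method=method)
    r = func(a, **kwargs)
    result = _quantile(arr,
                       quantiles=q,
    ...<2 lines>...
                       out=out,
                       weights=wgt)
    slices_having_nans = np.isnan(arr[-1, ...])
                                  ~~~^^^^^^^^^
IndexError: index -1 is out of bounds for axis 0 with size 0
```

Call:
{"name": "apply_moves", "arguments": {"targets": [[0.4,0.0003,0,0.0015,0,0,0],[0.4,0.0003,0,0.002,0,0,0],[0.4,0.0003,0,0.002,0,0,0],[0.4,0.0003,0,0.002,0,0,0],[0.4,0.0003,0,0.002,0,0,0],[0.4,0.0003,0,0.0015,0,0,0],[0.4,0.0001,0,0.001,0,0,0],[0.4,0,0,0,0,0,0],[0.4,0,0,0,0,0,0]]}}

```text
time_s: 19.3
tcp_pos: [0.5596, -0.1208, 0.1713]
eef_rot: [-180.0, 10.0, -173.4]
contact_force: [-0.6, -0.9, -0.1]
gripper_width: 0.0439
gripper_force: 15.0
```

Run:
```python
from h import *
avg(50)
for n in ('scene','wrist'):
    c,W=cap(n,n+'6.png');p=W.reshape(-1,3)
    t=get_state()['tcp_pos']
    m=(p[:,0]>.535)&(p[:,0]<.545)&(abs(p[:,1]+.123)<.012)&(p[:,2]>.14)&(p[:,2]<.22);q=p[m]
    if len(q):print(n,'tip',len(q),q.min(0).round(4),q.max(0).round(4))
    d=p-t;m=(abs(d[:,0])<.03)&(abs(d[:,1])<.02)&(d[:,2]>0)&(d[:,2]<.03);q=p[m]
    if len(q):print(n,'bowtop',len(q),np.percentile(q[:,2],[50,90,99]).round(4))
    # carriage/arm near the housing
    m=(p[:,0]>.60)&(p[:,0]<.68)&(p[:,1]>-.13)&(p[:,1]<-.095)&(p[:,2]>.1)&(p[:,2]<.25);q=p[m]
    if len(q):print(n,'arm',len(q),np.percentile(q,[5,50,95],axis=0).round(3).tolist())
```

```text
F [-0.736 -0.171  0.   ] sem [0.074 0.081 0.071]
21.8 [ 0.5598 -0.1208  0.1714] [-179.98   10.   -173.4 ] 0.044097840987624704 14.999610632658005
scene tip 45 [ 0.5355 -0.1314  0.1407] [ 0.5442 -0.1188  0.1953]
scene bowtop 123 [0.1848 0.1941 0.1973]
wrist tip 711 [ 0.535  -0.1283  0.1402] [ 0.5432 -0.1157  0.1956]
wrist bowtop 2130 [0.1829 0.1934 0.1947]
```

Call:
{"name": "apply_moves", "arguments": {"targets": [[0.4,0.0002,0,0.001,0,0,0],[0.4,0.0002,0,0.001,0,0,0],[0.4,0,0,0,0,0,0],[0.4,0,0,0,0,0,0],[0.4,0,0,0,0,0,0],[0.51,0,0,0,0,0,0],[0.53,0,0,0,0,0,0],[0.56,0,0,0,0,0,0],[0.6,0,0,0,0,0,0],[0.65,0,0,0,0,0,0],[0.7,0,0,0,0,0,0],[0.7,0,0,0,0,0,0],[0.7,0,0,0,0,0,0],[0.7,0,0,0,0,0,0],[0.7,0,0,0,0,0,0],[0.7,0,0,0,0,0,0],[0.7,0,0,0,0,0,0],[0.7,0,0,0,0,0,0]], "newtons": 3}}

```text
time_s: 23.4
tcp_pos: [0.5597, -0.1208, 0.1694]
eef_rot: [-180.0, 10.0, -173.4]
contact_force: [-0.2, 0.1, 0.1]
gripper_width: 0.0613
gripper_force: 0.0
```

Run:
```python
from h import *
s=get_state();print(s['tcp_pos'].round(4),s['gripper_width'],s['contact_force'].round(2))
for i in range(3):
    c,W=cap('wrist');p=W.reshape(-1,3)
    m=(p[:,0]>.535)&(p[:,0]<.543)&(abs(p[:,1]+.123)<.012)&(p[:,2]>.14)&(p[:,2]<.22);print('tip',p[m][:,2].max().round(4))
c,W=cap('scene');a=c['frame'][80:260,300:440,::-1];cv2.imwrite('pics/c7.png',cv2.resize(a,None,fx=3.3,fy=3.3,interpolation=3))
```

```text
[ 0.5597 -0.1208  0.1694] 0.06132419296627052 [-0.22  0.08  0.09]
tip 0.195
tip 0.1948
tip 0.1946
```

View pics/c7.png

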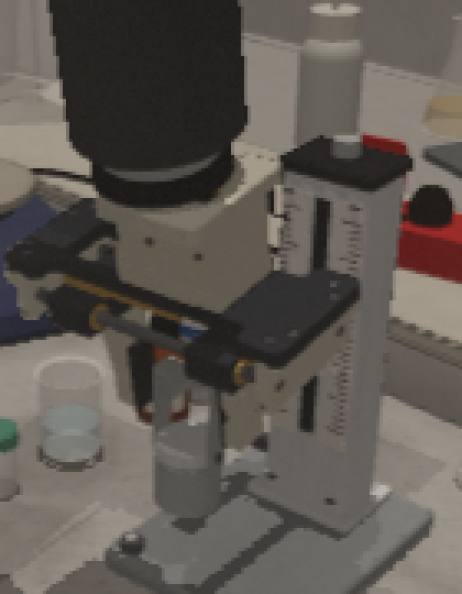

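The crop shows the canister hanging upright on the hook at (190,450) with the fingers clear of it. Next I'll retreat and measure the pointer and the pad.

Call:
{"name": "apply_moves", "arguments": {"targets": [[0.7,0,0,-0.008,0,0,0],[0.7,0,0,-0.015,0,0,0],[0.7,0,0,-0.02,0,0,0],[0.7,0,0,-0.025,0,0,0],[0.7,0,0,-0.03,0,0,0],[0.7,0,0,-0.035,0,0,0],[0.7,0,0,-0.035,0,0,0],[0.0,0.035,0,0,0,0,0],[0.0,0.035,0,0,0,0,0],[0.0,0.035,0,0,0,0,0],[0.0,0.02,0,0,0,0,0],[0.0,0,0,0,0,0,0],[0.0,0,0,0,0,0,0],[0.0,0,0,0,0,0,0]], "newtons": 15}}

```text
time_s: 24.77
tcp_pos: [0.4088, -0.1382, 0.3141]
eef_rot: [-180.0, 10.1, -173.4]
contact_force: [-0.5, 0.1, 0.1]
gripper_width: 0.0204
gripper_force: 0.0
```

Run:
```python
from h import *
s=get_state();print(s['time_s'],s['tcp_pos'].round(4),s['gripper_width'],s['contact_force'].round(2))
c1,W1=cap('scene');c2,W2=cap('top')
t0=np.load('top.npz')['W'];s0=np.load('scene.npz')['W']
o=np.array([.6945,-.1053]);a=np.radians(6.6);B=np.array([[np.cos(a),np.sin(a)],[-np.sin(a),np.cos(a)]])
def bal(W):
    p=W.reshape(-1,3);p=p[~np.isnan(p[:,0])].copy();p[:,:2]=(p[:,:2]-o)@B.T;return p
for n,W in (('scene',W1),('top',W2),('scene0',s0),('top0',t0)):
    p=bal(W)
    for x0,x1 in ((-.11,-.09),(-.09,-.06),(-.06,-.03),(-.03,-.01)):
        q=p[(p[:,0]>x0)&(p[:,0]<x1)&(abs(p[:,1])<.005)&(p[:,2]>.1)&(p[:,2]<.25)]
        if len(q): print(n,x0,'arm z',len(q),np.median(q[:,2]).round(4),np.percentile(q[:,2],90).round(4))
    q=p[(p[:,0]>-.09)&(p[:,0]<-.015)&(p[:,1]>.02)&(p[:,1]<.08)&(p[:,2]>.15)&(p[:,2]<.27)]
    print(n,'marker',len(q),q.min(0).round(3),q.max(0).round(3))
    h=q[q[:,2]>.237];
    h=q[q[:,0]<-.05];
    if len(h):print('   pad',len(h),h.min(0).round(3),h.max(0).round(3),np.median(h,0).round(4))
a=c1['frame'][100:260,320:440,::-1];cv2.imwrite('pics/c8.png',cv2.resize(a,None,fx=3.7,fy=3.7,interpolation=3))
```

```text
24.7667 [ 0.4088 -0.1382  0.3141] 0.020377171179403065 [-0.49  0.11  0.12]
scene -0.11 arm z 17 0.1815 0.1823
scene -0.09 arm z 30 0.1814 0.1821
scene -0.06 arm z 36 0.1814 0.1822
scene -0.03 arm z 46 0.1817 0.1939
scene marker 97 [-0.066  0.044  0.232] [-0.016  0.062  0.24 ]
   pad 49 [-0.066  0.044  0.232] [-0.051  0.062  0.24 ] [-0.0614  0.0523  0.2373]
top -0.11 arm z 54 0.1821 0.184
top -0.09 arm z 83 0.1817 0.1836
top -0.06 arm z 80 0.1821 0.1841
top -0.03 arm z 55 0.182 0.1895
top marker 226 [-0.064  0.045  0.233] [-0.015  0.065  0.241]
   pad 91 [-0.064  0.045  0.234] [-0.05   0.065  0.241] [-0.0574  0.0556  0.238 ]
scene0 -0.11 arm z 17 0.2104 0.2111
scene0 -0.09 arm z 34 0.2105 0.2114
scene0 -0.06 arm z 30 0.2104 0.2109
scene0 -0.03 arm z 59 0.2104 0.2214
scene0 marker 97 [-0.067  0.045  0.232] [-0.016  0.064  0.239]
   pad 51 [-0.067  0.045  0.232] [-0.05   0.064  0.239] [-0.061   0.0514  0.237 ]
top0 -0.11 arm z 55 0.2113 0.2131
top0 -0.09 arm z 87 0.2107 0.2123
top0 -0.06 arm z 85 0.211 0.2125
top0 -0.03 arm z 64 0.2106 0.2152
top0 marker 226 [-0.064  0.046  0.233] [-0.015  0.065  0.243]
   pad 90 [-0.064  0.046  0.233] [-0.05   0.065  0.242] [-0.0573  0.0555  0.2383]
```

View pics/c8.png

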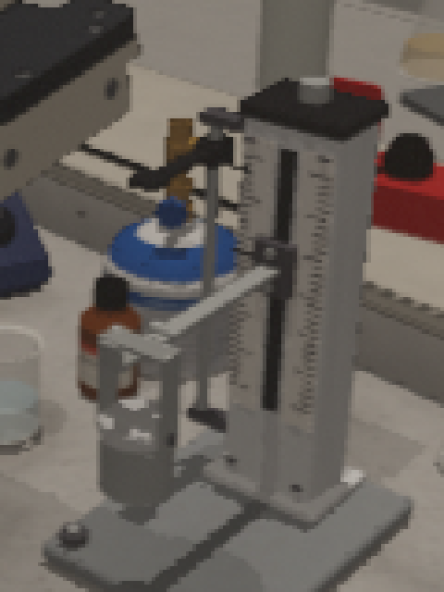

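The crop shows the canister hanging on the hook at (140,380) and the marker pad still up at (150,180). The hook has dipped 29 mm (seat z 0.181), so the pad top should go to z 0.186.

Run:
```python
from h import *
delta([.629,-.0576,.275])
t,R=pose();print(R.inv().apply([0,0,-.01]))
```

```text
tool shift [-0.2175  0.0548  0.0774]
[1.73709226e-03 3.84616182e-06 9.84796912e-03]
```

Call:
{"name": "apply_moves", "arguments": {"targets": [[0,-0.025,0.008,0,0,0,0],[0,-0.032,0.008,0,0,0,0],[0,-0.033,0.008,0,0,0,0],[0,-0.033,0.008,0,0,0,0],[0,-0.033,0.008,0,0,0,0],[0,-0.032,0.008,0,0,0,0],[0,-0.0295,0.0068,0,0,0,0],[0,0,0,0.02,0,0,0],[0,0,0,0.025,0,0,0],[0,0,0,0.022,0,0,0],[0,0,0,0.0104,0,0,0],[0,0,0,0,0,0,0],[0,0,0,0,0,0,0],[0,0,0,0,0,0,0]]}}

```text
time_s: 26.03
tcp_pos: [0.6291, -0.0577, 0.2761]
eef_rot: [-180.0, 10.1, -173.4]
contact_force: [-0.4, -0.1, 0.9]
gripper_width: 0.0007
gripper_force: 0.0
```

Run:
```python
from h import *
s=get_state();print(s['time_s'],s['tcp_pos'].round(4),s['gripper_width'],s['contact_force'].round(2))
c,W=cap('scene');a=c['frame'][80:260,320:440,::-1];cv2.imwrite('pics/c9.png',cv2.resize(a,None,fx=3.3,fy=3.3,interpolation=3))
```

```text
26.0333 [ 0.6291 -0.0577  0.2761] 0.0006547850655412411 [-0.44 -0.06  0.86]
```

View pics/c9.png

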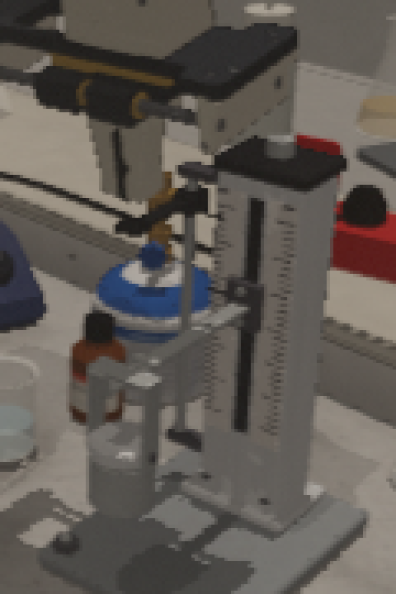

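The shut fingers are directly above the pad (fingertips at about (125,195), pad at (130,225)). Now I'll push the marker most of the way down.

Call:
{"name": "apply_moves", "arguments": {"targets": [[0,0.0007,0,0.004,0,0,0],[0,0.0007,0,0.004,0,0,0],[0,0.0007,0,0.004,0,0,0],[0,0.0007,0,0.004,0,0,0],[0,0.0007,0,0.004,0,0,0],[0,0.0007,0,0.004,0,0,0],[0,0.0007,0,0.004,0,0,0],[0,0.0007,0,0.004,0,0,0],[0,0.0007,0,0.004,0,0,0],[0,0.0007,0,0.004,0,0,0],[0,0.0007,0,0.004,0,0,0],[0,0.0007,0,0.004,0,0,0],[0,0.0007,0,0.004,0,0,0],[0,0.0007,0,0.004,0,0,0],[0,0.0007,0,0.004,0,0,0],[0,0.0005,0,0.003,0,0,0],[0,0,0,0,0,0,0],[0,0,0,0,0,0,0]]}}

```text
time_s: 27.58
tcp_pos: [0.6284, -0.0576, 0.2103]
eef_rot: [-180.0, 10.0, -173.4]
contact_force: [-0.4, -0.9, 0.4]
gripper_width: 0.0004
gripper_force: 0.0
```

```bash
cat >> h.py <<'E'
o=np.array([.6945,-.1053]);al=np.radians(6.6);B=np.array([[np.cos(al),np.sin(al)],[-np.sin(al),np.cos(al)]])
def meas():
    s=get_state();print(s['time_s'],s['tcp_pos'].round(4),s['contact_force'].round(2))
    for n in ('scene','top','wrist'):
        c,W=cap(n);p=W.reshape(-1,3);p=p[~np.isnan(p[:,0])].copy();p[:,:2]=(p[:,:2]-o)@B.T
        q=p[(p[:,0]>-.11)&(p[:,0]<-.03)&(abs(p[:,1])<.005)&(p[:,2]>.1)&(p[:,2]<.23)]
        h=p[(p[:,0]>-.067)&(p[:,0]<-.045)&(p[:,1]>.045)&(p[:,1]<.066)&(p[:,2]>.15)&(p[:,2]<.25)]
        b=p[(p[:,0]>-.045)&(p[:,0]<-.018)&(p[:,1]>.04)&(p[:,1]<.066)&(p[:,2]>.15)&(p[:,2]<.25)]
        f=lambda k:(len(k),np.percentile(k[:,2],[10,50,90]).round(4).tolist()) if len(k) else 0
        print(n,'arm',f(q),'pad',f(h),'bar',f(b))
E
python3 -c "
from h import *
meas()"
```

```text
27.5833 [ 0.6284 -0.0576  0.2103] [-0.38 -0.93  0.4 ]
scene arm (84, [0.1805, 0.1815, 0.1824]) pad (22, [0.185, 0.1865, 0.1921]) bar (14, [0.1856, 0.1876, 0.1888])
top arm (55, [0.1805, 0.1821, 0.1841]) pad 0 bar 0
wrist arm (1678, [0.1802, 0.1809, 0.1816]) pad (528, [0.1859, 0.2377, 0.2392]) bar (27, [0.1872, 0.1881, 0.1888])
```

Call:
{"name": "apply_moves", "arguments": {"targets": [[0,0.0002,0,0.0015,0,0,0],[0,0.0002,0,0.0015,0,0,0],[0,0,0,0,0,0,0],[0,0,0,0,0,0,0],[0,0,0,0,0,0,0],[0,-0.001,0,-0.005,0,0,0],[0,-0.002,0,-0.015,0,0,0],[0,0,0,-0.03,0,0,0],[0,0,0,-0.03,0,0,0],[0,0.02,0,-0.03,0,0,0],[0,0.035,0,0,0,0,0],[0,0.035,0,0,0,0,0],[0,0.035,0,0,0,0,0],[0,0.035,0,0,0,0,0],[0,0.035,0,0,0,0,0],[0,0,0,0,0,0,0],[0,0,0,0,0,0,0]]}}

```text
time_s: 29.15
tcp_pos: [0.4201, -0.0818, 0.2835]
eef_rot: [180.0, 10.1, -173.4]
contact_force: [1.4, 0.7, 1.0]
gripper_width: 0.0007
gripper_force: 0.0
```

```bash
python3 -c "
from h import *
meas()
for n in ('scene','top'):
    W=np.load(n+'.npz')['W'];p=W.reshape(-1,3);p=p[~np.isnan(p[:,0])].copy();p[:,:2]=(p[:,:2]-o)@B.T
    h=p[(p[:,0]>-.067)&(p[:,0]<-.045)&(p[:,1]>.045)&(p[:,1]<.066)&(p[:,2]>.15)&(p[:,2]<.25)];print(n,len(h),np.percentile(h[:,2],[10,50,90]).round(4))
"
```

```text
29.15 [ 0.4201 -0.0818  0.2835] [1.36 0.73 1.02]
scene arm (86, [0.1805, 0.1815, 0.1822]) pad (54, [0.1829, 0.187, 0.1884]) bar (38, [0.1845, 0.1862, 0.1877])
top arm (219, [0.1804, 0.1821, 0.1839]) pad (108, [0.186, 0.1882, 0.1896]) bar (87, [0.1851, 0.1868, 0.1894])
wrist arm 0 pad 0 bar 0
scene 54 [0.2336 0.2371 0.2387]
top 119 [0.2362 0.2383 0.24  ]
```

```bash
python3 -c "
from h import *
print(close_job())"
```

```text
the job is handed in; nothing more can be done
None
```

The tall canister hangs at rest on the hook, which dipped about 29 mm (roughly 1.75 N, or 180 g). The reading marker is within about 1 mm of the pointer by camera, and I handed the job in at about 29 s; no verdict was returned.

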